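# Switch off the chopper, lock its lid, switch it on again

## Robot

A 7-joint arm with a two-finger parallel gripper is mounted at the origin on the work surface. World frame = base frame: x ahead of the robot, y to its left, z up, the work surface at z = 0. Lengths are in m, angles in degrees, forces in N, time in s.
With the tool pointing down it reaches from about 0.425 to 0.875 m from the base axis. Payload 4.7 kg.
Tool frame: the origin (TCP) lies at the centre of the arm's flange, where the gripper is bolted on; the fingertips stand 182 mm ahead of it and the grasp point (between the pads) lies 164 mm ahead of it; z points along the fingers, x is the direction in which the jaws open and shut, and the axes are right-handed (so a half turn about z gives the same grasp; the last joint's range is limited). The gripper opens to 87 mm and grips with 3 to 60 N. Pads are 19 mm wide; open, the fingers measure 117 mm over their backs; the gripper's body (75 mm by 190 mm) begins 51 mm behind the grasp point.
Start: joints at [-75.911, 18.392, -4.016, 83.108, 1.295, 78.541, -3.26], TCP at [0.149, 0.633, 0.405] pointing down, gripper open.
Joint ranges: [-163.93, 163.93], [-17.29, 119.83], [-79.2, 71.16], [3.27, 140.29], [-89.18, 269.18], [5.43, 117.66], [-154.24, 154.24]. Speed limits (degrees/s): [147.25, 147.25, 180, 180, 180, 180, 180].

## Interface

Orientations are given as [roll, pitch, yaw] about the fixed x, y, z axes, in that order (R = Rz(yaw) Ry(pitch) Rx(roll)).
In Python, from cell import env gives the robot as it stands. The module is installed in compiled form; this text tells all that it offers.
- The arm moves only by the tool carry_out, never from a script. Its argument "increments" is a list of rows, each a list of 5 numbers: the shift along the world's x, y, z in m, then the turn about the world's z in degrees, then the gripper's target within -1 to 1 (shut at 1, half-way at 0, fully open at -1). In form: [[dx, dy, dz, spin, jaw], ...]. A call has 1 to 20 rows; each row is the pose to reach, as a shift and turn from the pose commanded when the call began; what a row does not reach only later rows make up. A row lasts 1/10 s, in which the tool goes at most 50 mm and 8.59 degrees, less where a joint would pass 70% of its speed; a pose out of reach is approached as far as the arm can. A call with a gripper value outside its range is refused whole. The fingers move at their own pace and stop on an object; "grip_force" is the grip in N (left out, the last holds). Time passes only in rows, so rows that repeat a pose let the fingers close. It gives the time, the measured TCP pose, the force and the opening at its end, in the units of the state.
- env.get_obs(): the state, without advancing time (a new reading comes with each control period).
- env.read_camera(name): name is "side" or "top"; returns (picture, depth): 384x512x3 uint8, red, green, blue; 384x512 float32, m along the optical axis (not along the pixel's ray), 0 where there is no reading.
- env.get_calibration(name): a dict with "K" (3x3 intrinsics, pixels), "camera_from_world" (4x4, takes a point from world to camera coordinates). Camera axes: x right, y down, z forward; pixel columns grow to the right and rows downward; lengths in m; the calibration is good to about 2 mm. A picture is of the moment at which its call begins. get_calibration takes no time and is no camera call.
- env.sign_off(): hands the job in, once; it reports no verdict.
The state is a dict: "time_s": time; "qpos": joint angles; "joint_velocities": joint speeds; "effort": joint torques, N m; "tool_pos": TCP position; "tool_rot": TCP orientation; "force": force on the tool from outside, world axes, zero at the start; "wrist_torque": the same for the moment, N m; "grip_width": finger opening in m.
Only numpy, scipy, OpenCV 4.12 (cv2) and the standard library are available. Lean on these libraries where they do the work, as an engineer would, in place of code of your own. Each camera call takes 0.05 s, during which the arm holds its last target.

## Task

The lid of the countertop chopper is sitting loose although the machine is switched on: flip its toggle switch off, then turn the lid clockwise, feeling for where it drops into its slots, press it down there and turn it on clockwise to the stop, let it spring up into its catch, and only then flip the switch back on. Flip the switch without forcing it, and do not disturb the bottle, jar and carton standing nearby.

Things in the scene. Friction and masses are not known exactly. Their poses are not given: they have to be found in the camera images.
- chopper: White chopper fixed to the table; housing 160 x 270 x 60 mm (its x, y, z); origin on the table under its centre; z up; x points from the red dot by the switch to the green one. On its flat deck, 60 mm above the table, stand the steel bowl (centred at y +60 mm) and the toggle switch (y -85 mm).
- bowl_rim (a point): Centre of the bowl's mouth, 110 mm above the table; bowl 112 mm wide; axes as the chopper's. In the mouth a catch ring, clocked at an unknown angle, takes the lid's two hidden lugs. They start on top of it, 0.15 to 0.7 rad anticlockwise (from above) of its two entry slots (opposite each other, angular play +-0.05 rad). Over the slots the lid drops 5 mm.
- lid_rim (a point): Same axes as lid_grip, on the lid's axis, underside of its disc. In the slots the lid rests on a spring and is held from turning. Pressed 6 mm further (bottoms at 8 mm; 2 to 7 N) it turns 0.9 rad clockwise to a hard stop; let go there it rises into a notch: locked. lid_grip height above table: start 153 mm, in slots 148, pressed 140 to 142, locked 144.5, not home 142 or less.
- switch_pivot (a point): Pivot of the toggle, 64 mm above the table (4 mm above the deck), axes as the chopper's. The bat swings in the chopper's x-z plane. Around it the deck is bare for 45 mm to +x, -x and -y and 70 mm to +y, but for a steel bush 22 mm across, 4 mm high. Green dot (on) 40 mm to +x, red dot (off) 40 mm to -x.
- bat_tip (a point): Tip of the toggle bat, 36 mm from the pivot; the bat is a stem 8 mm thick that widens to a black end 13 mm thick. z points along the bat.
- bat (a joint): Bat angle, rad: 0 upright; +0.4 leans to chopper +x, green dot, on (the start); -0.4 to -x, red dot, off. Snap action: a spring drives it from upright to the nearer stop. Pushed past upright it snaps over by itself; pushed less, it springs back. Pushed 20 mm up the bat it takes about 6 N at the start, less towards upright.
- lid_grip (a point): Loose lid: white disc 104 mm wide, 6 mm thick, with a blue handle bar 78 (x) x 22 (y) x 38 mm high across it. Point: on its axis in the bar, 24 mm above the disc's top, 14 mm under the bar's top. x along the bar to the red pointer, z up. At the start x points about 75 degrees anticlockwise of chopper x.
- oil_bottle_mid (a point): Bystander: amber bottle with blue cap, 54 mm across, 125 mm tall; the point is on its axis 60 mm up.
- spice_jar_mid (a point): Bystander: glass jar with green lid, 60 mm across, 85 mm tall; the point is on its axis 42 mm up.
- carton_mid (a point): Bystander: yellow carton 45 x 60 x 110 mm; the point is its centre, 55 mm up.
Not all that is in view belongs to the job. Of the things like the part that bears lid_rim, leave any that is black; of the rest the smaller one is meant.

How it is judged:
By the outcome, as a careful person would: the job done as asked, in the order asked, and still so for the second after the job is handed in, with the robot touching nothing.
It also fails if it takes over 67 s, if anything falls off the work surface, if the arm or the gripper's body presses on something with over 40 N, if the wrist force passes 120 N, or if a joint passes its speed limit or range.

## Working session

There is one attempt and no reset: what is moved stays moved. The work goes in short steps, Python scripts to look and compute and a tool call to move; the robot and the scene stay as the last step left them, time stands still between calls to the robot, and variables do not carry over. Pictures are saved under pics/ and viewed, and the job is handed in when it is done.

Besides the shell and the picture viewer there is one more tool, called after "Request:" in YAML: its name, and indented under it one key for each argument. carry_out: Moves the arm, as the interface text tells. Its arguments: {"type":"object","properties":{"increments":{"type":"array"},"grip_force":{"type":"number"}},"required":["increments"]}

```bash
mkdir -p pics
python3 - <<'E'
from cell import env
import cv2,numpy as np
o=env.get_obs();print({k:np.round(v,3) for k,v in o.items()})
for n in("side","top"):
    p,d=env.read_camera(n);c=env.get_calibration(n)
    cv2.imwrite(f"pics/{n}0.png",p[...,::-1]);np.savez(f"{n}0.npz",p=p,d=d,K=c["K"],T=c["camera_from_world"])
    print(n,c["K"].round(1).tolist(),c["camera_from_world"].round(3).tolist())
E
```

```text
{'time_s': np.float64(0.0), 'qpos': array([-75.91 ,  18.44 ,  -4.016,  83.174,   1.294,  78.54 ,  -3.26 ]), 'joint_velocities': array([-0.031,  0.013, -0.031,  0.079, -0.034, -0.041,  0.023]), 'effort': array([ 1.0000e-03, -4.9129e+01, -4.0400e-01, -3.1253e+01, -6.4000e-02,
        4.4000e-02,  0.0000e+00]), 'tool_pos': array([0.149, 0.632, 0.404]), 'tool_rot': array([1.79996e+02, 1.10000e-01, 7.67200e+01]), 'force': array([ 0.191, -0.168, -0.419]), 'wrist_torque': array([-0.   ,  0.005,  0.059]), 'grip_width': np.float64(0.087)}
side [[461.6, 0.0, 258.4], [0.0, 461.6, 196.8], [0.0, 0.0, 1.0]] [[0.682, -0.731, -0.017, -0.328], [-0.537, -0.484, -0.691, 0.427], [0.497, 0.48, -0.723, 0.551], [0.0, 0.0, 0.0, 1.0]]
top [[369.7, 0.0, 255.4], [0.0, 369.7, 190.0], [0.0, 0.0, 1.0]] [[0.025, -1.0, 0.019, 0.068], [-0.992, -0.027, -0.121, 0.59], [0.122, -0.016, -0.992, 0.831], [0.0, 0.0, 0.0, 1.0]]
```

View pics/side0.png

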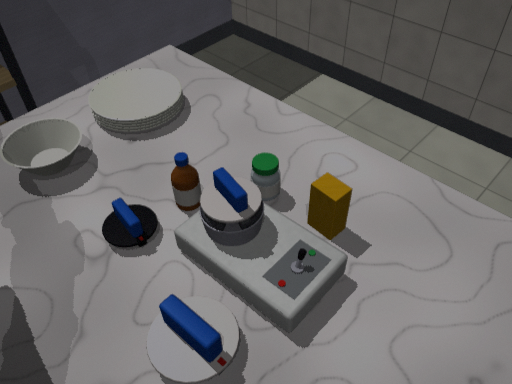

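View pics/top0.png

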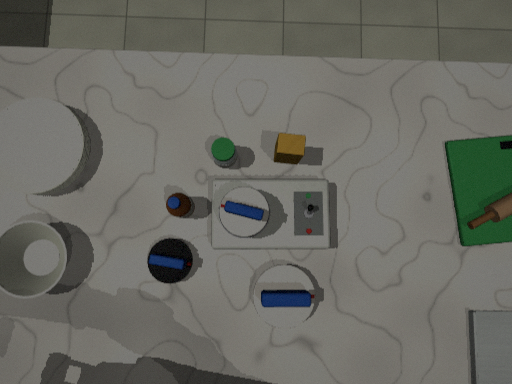

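```bash
cat > h.py <<'E'
import numpy as np,cv2
def load(n): 
    z=np.load(n+".npz");return z["p"],z["d"],z["K"],z["T"]
def cloud(d,K,T):
    v,u=np.mgrid[:d.shape[0],:d.shape[1]]
    pc=np.stack([(u-K[0,2])/K[0,0]*d,(v-K[1,2])/K[1,1]*d,d],-1)
    return (pc-T[:3,3])@T[:3,:3]
E
python3 - <<'E'
from h import *
for n,(x0,y0,w,h) in {"top0":(200,130,140,130),"side0":(165,140,190,190)}.items():
    p,d,K,T=load(n);c=p[y0:y0+h,x0:x0+w,::-1]
    cv2.imwrite(f"pics/{n}c.png",cv2.resize(c,None,fx=4 if n=="top0" else 3,fy=4 if n=="top0" else 3,interpolation=cv2.INTER_CUBIC))
    W=cloud(d,K,T);P=p.astype(int);r,g,b=P[...,0],P[...,1],P[...,2]
    ok=d>0
    ms={"blue":(b>90)&(b>2*r)&(b>1.7*g),"red":(r>110)&(g<60)&(b<60),"green":(g>90)&(r<70)&(b<110),"yellow":(r>120)&(g>80)&(b<60)}
    for k,m in ms.items():
        cc,lab,st,ce=cv2.connectedComponentsWithStats((m&ok).astype(np.uint8))
        for i in range(1,cc):
            if st[i,4]<4: continue
            q=W[lab==i]
            print(n,k,ce[i].round(1),st[i,4],np.median(q,0).round(4),q[:,2].max().round(4))
E
```

```text
top0 blue [173.  202.2] 88 [0.5468 0.2564 0.1237] 0.1277
top0 blue [242.2 210. ] 243 [0.5312 0.1132 0.1658] 0.1692
top0 blue [165.4 261.5] 223 [0.4197 0.28   0.0612] 0.0653
top0 blue [284.7 300. ] 376 [0.3464 0.0174 0.0838] 0.0882
top0 green [211.2 149.2] 4 [0.6702 0.1861 0.0836] 0.0852
top0 yellow [290.5 136.9] 8 [0.6975 0.0114 0.109 ] 0.1113
top0 yellow [280.3 138.6] 12 [0.6931 0.0331 0.1087] 0.1116
top0 yellow [278.9 146.7] 16 [0.6745 0.0361 0.1086] 0.1119
top0 yellow [285.  142.8] 12 [0.6837 0.0231 0.1091] 0.1119
top0 yellow [283.  148.1] 8 [0.6728 0.0274 0.1085] 0.11
top0 yellow [290.2 151.4] 5 [0.6657 0.0119 0.1084] 0.1104
top0 yellow [298.5 151.8] 4 [ 0.6655 -0.0066  0.1091] 0.1099
side0 blue [180.3 156.4] 78 [0.5457 0.254  0.1241] 0.1263
side0 blue [229.1 182.4] 372 [0.53   0.1061 0.1659] 0.1681
side0 blue [124.8 211.2] 305 [0.4189 0.2756 0.0609] 0.0643
side0 blue [188.9 320.3] 1162 [0.3466 0.0092 0.0837] 0.0868
side0 red [281.3 282.5] 31 [ 0.4964 -0.0376  0.0617] 0.0631
side0 green [264.8 160.9] 348 [0.6734 0.1594 0.0841] 0.0872
side0 green [311.5 251.7] 26 [ 0.5763 -0.0353  0.0612] 0.0629
side0 yellow [331.1 186.1] 547 [0.6826 0.0086 0.1091] 0.1125
```

View pics/top0c.png

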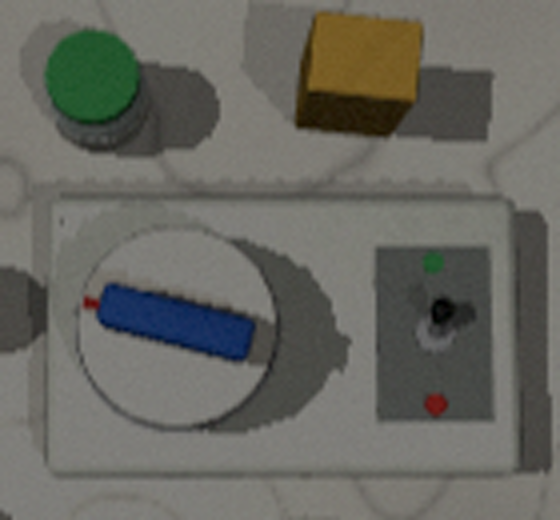

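View pics/side0c.png

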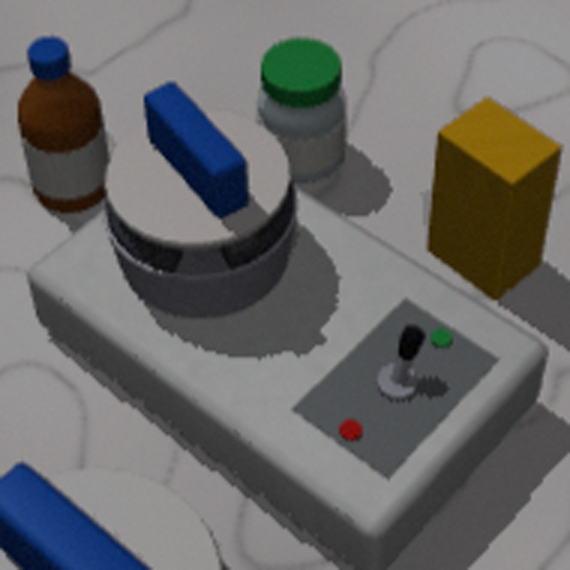

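Run:
```python
from h import *
from scipy.optimize import least_squares
for n in("top0","side0"):
    p,d,K,T=load(n);W=cloud(d,K,T);P=p.astype(int)
    roi=(abs(W[...,0]-.53)<.12)&(W[...,1]>-.13)&(W[...,1]<.22)&(d>0)
    dk=roi&(abs(W[...,2]-.06)<.004)
    q=W[dk][:,:2].astype(np.float32);print(n,"deck",cv2.minAreaRect(q),len(q))
    li=roi&(abs(W[...,2]-.129)<.005)
    q=W[li][:,:2].astype(np.float32);h=cv2.convexHull(q)[:,0]
    f=least_squares(lambda a:np.hypot(*(h-a[:2]).T)-a[2],[.53,.11,.05],loss="soft_l1",f_scale=.002);print("disc",f.x,cv2.minEnclosingCircle(q))
    b=(P[...,2]>60)&(P[...,2]>1.5*P[...,0])
    q=W[roi&b&(abs(W[...,2]-.167)<.006)][:,:2].astype(np.float32);print("bar",cv2.minAreaRect(q))
    for nm,m in (("g",(P[...,1]>1.5*P[...,0])),("r",(P[...,0]>1.7*P[...,1]))):
        m=roi&m&(abs(W[...,2]-.062)<.006)&(W[...,1]<0); print(nm,m.sum(),W[m].mean(0))
    m=roi&(P.max(-1)<70)&(W[...,2]>.075)&(W[...,2]<.115)&(W[...,1]<0)&(W[...,0]>.5)&(W[...,0]<.6);print("tip",m.sum(),W[m].mean(0),W[m][:,2].max(), W[m].min(0),W[m].max(0))
```

```text
top0 deck ((0.5525903701782227, 0.049242354929447174), (0.1997552365064621, 0.2663293778896332), 1.493265151977539) 5647
disc [0.53066724 0.10827511 0.05138306] ((0.5308251976966858, 0.10828245431184769), 0.051934897899627686)
bar ((0.5312694311141968, 0.10905236005783081), (0.07588113099336624, 0.020916279405355453), 76.98210906982422)
g 22 [ 0.57613428 -0.03556249  0.06070448]
r 22 [ 0.49549989 -0.03744532  0.06110747]
tip 36 [ 0.54410181 -0.03553172  0.09086994] 0.09705420279549865 [ 0.53651881 -0.04276588  0.07552888] [ 0.55126262 -0.0305822   0.0970542 ]
side0 deck ((0.5525318384170532, 0.0469338521361351), (0.19814665615558624, 0.2679176926612854), 0.8525004982948303) 8250
disc [0.5319275  0.10752809 0.05175269] ((0.5317533612251282, 0.10735863447189331), 0.052643854171037674)
bar ((0.5309233665466309, 0.10685355961322784), (0.07595843821763992, 0.020564984530210495), 76.98368835449219)
g 39 [ 0.57591016 -0.03598006  0.0611164 ]
r 43 [ 0.49591277 -0.03855755  0.06104921]
tip 85 [ 0.5443303  -0.03781032  0.08917685] 0.09776456448343349 [ 0.53797627 -0.04262983  0.07611455] [ 0.55454088 -0.03165552  0.09776456]
```

Request:
carry_out:
  increments:
    - [0.04,-0.03,0,-8,-1]
    - [0.08,-0.06,0,-16,-1]
    - [0.12,-0.09,0,-24,-1]
    - [0.16,-0.12,0,-32,-1]
    - [0.2,-0.15,0,-40,-1]
    - [0.24,-0.18,0,-48,-1]
    - [0.28,-0.21,0,-56,-1]
    - [0.32,-0.24,0,-64,-1]
    - [0.35,-0.28,0,-72,-1]
    - [0.37,-0.32,0,-75,-1]
    - [0.38,-0.36,0,-75,-1]
    - [0.39,-0.4,0,-75,-1]
    - [0.392,-0.45,0,-75,-1]
    - [0.392,-0.49,0,-75,-1]
    - [0.392,-0.53,0,-75,-1]
    - [0.392,-0.57,0,-75,-1]
    - [0.392,-0.61,0,-75,-1]
    - [0.392,-0.64,0,-75,-1]
    - [0.392,-0.669,0,-75,-1]
    - [0.392,-0.669,0,-75,-1]

```text
time_s: 2.1
tool_pos: [0.5407, -0.0417, 0.4048]
tool_rot: [179.9, 0.0, 1.3]
force: [-0.6, -0.4, 0.6]
grip_width: 0.0867
```

Request:
carry_out:
  increments:
    - [0,0,-0.04,0,-1]
    - [0,0,-0.08,0,-1]
    - [0,0,-0.09,0,-1]
    - [0,0,-0.09,0,-1]
    - [0,0,-0.09,0,-1]

```text
time_s: 2.6
tool_pos: [0.5421, -0.0361, 0.3162]
tool_rot: [180.0, -0.1, 1.7]
force: [-0.5, -0.3, 0.9]
grip_width: 0.0873
```

Run:
```python
from cell import env
import cv2,numpy as np
print(env.get_obs())
p,d=env.read_camera("side")
cv2.imwrite("pics/s1.png",cv2.resize(p[130:330,165:400,::-1],None,fx=3,fy=3))
```

```text
{'time_s': 2.6, 'qpos': array([-29.4224536 ,   9.72405283,  33.58952746, 106.00483019,
        -5.88463192,  65.86881497,   7.93249543]), 'joint_velocities': array([-0.01476168, -0.84087991,  0.24995955, -1.16371236,  0.04818588,
       -0.17289099,  0.05204447]), 'effort': array([-7.93490815e-02, -3.15993226e+01,  2.79892020e+00, -2.78595185e+01,
       -6.38166466e-02,  1.05977242e-01,  1.61930730e-03]), 'tool_pos': array([ 0.54206979, -0.03613379,  0.31624772]), 'tool_rot': array([ 1.79995949e+02, -1.14993525e-01,  1.74439165e+00]), 'force': array([-0.46326595, -0.27418907,  0.87631631]), 'wrist_torque': array([-0.08689971, -0.0136875 , -0.02627005]), 'grip_width': 0.08730647339716893}
```

View pics/s1.png

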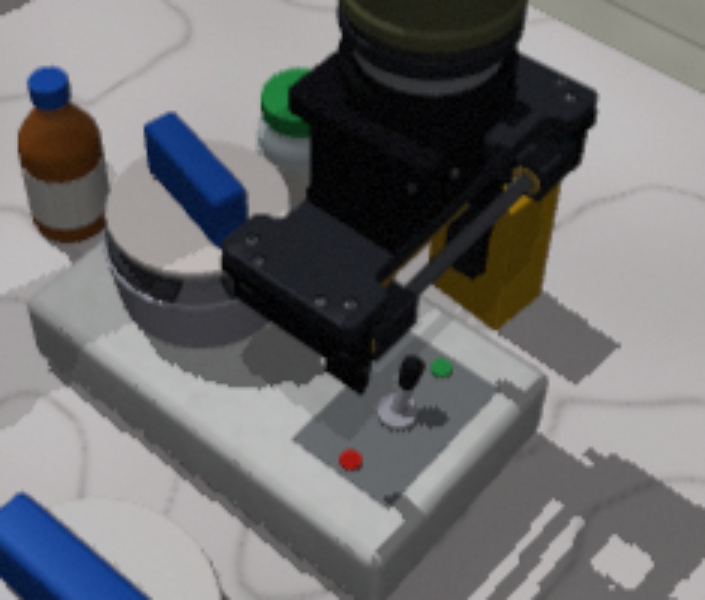

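Request:
carry_out:
  increments:
    - [0,0,-0.03,0,-1]
    - [0,0,-0.06,0,-1]
    - [0,0,-0.06,0,-1]
    - [0,0,-0.06,0,-1]

```text
time_s: 3.05
tool_pos: [0.542, -0.0364, 0.2563]
tool_rot: [180.0, -0.1, 1.7]
force: [0.4, -0.4, 0.7]
grip_width: 0.0873
```

Request:
carry_out:
  increments:
    - [-0.01,0,0,0,-1]
    - [-0.018,0,0,0,-1]
    - [-0.022,0,0,0,-1]
    - [-0.026,0,0,0,-1]

```text
time_s: 3.45
tool_pos: [0.5149, -0.0364, 0.2555]
tool_rot: [-180.0, -0.1, 1.7]
force: [-0.3, 0.8, -0.2]
grip_width: 0.0869
```

Request:
carry_out:
  increments:
    - [-0.003,0,0,0,-1]
    - [-0.006,0,0,0,-1]
    - [-0.009,0,0,0,-1]

```text
time_s: 3.75
tool_pos: [0.5076, -0.0363, 0.2558]
tool_rot: [180.0, -0.3, 1.7]
force: [5.1, 0.7, 2.6]
grip_width: 0.087
```

Request:
carry_out:
  increments:
    - [-0.003,0,0,0,-1]
    - [-0.006,0,0,0,-1]
    - [-0.007,0,0,0,-1]

```text
time_s: 4.05
tool_pos: [0.4996, -0.0364, 0.2554]
tool_rot: [-180.0, -0.1, 1.7]
force: [0.7, -0.5, 1.0]
grip_width: 0.0871
```

Run:
```python
from cell import env
import cv2,numpy as np
p,d=env.read_camera("side")
cv2.imwrite("pics/s2.png",cv2.resize(p[180:330,215:400,::-1],None,fx=4,fy=4))
```

```text
(no output)
```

View pics/s2.png

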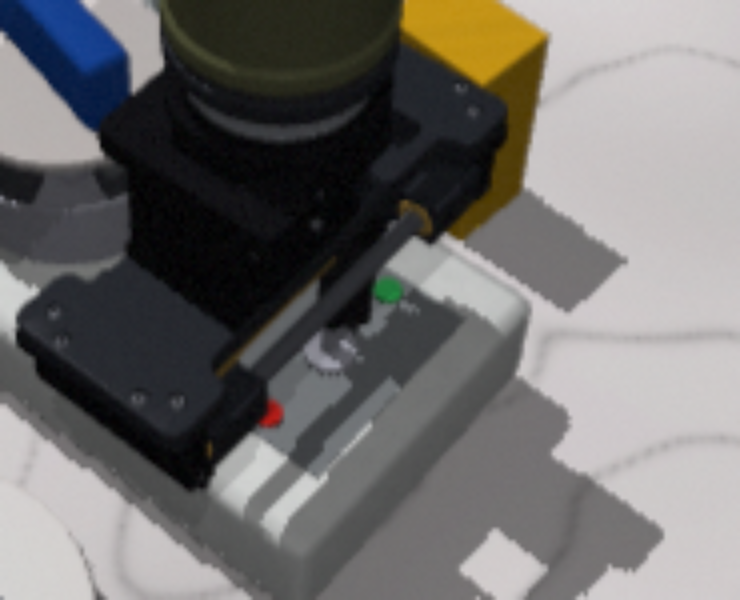

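Request:
carry_out:
  increments:
    - [0.015,0,0,0,-1]
    - [0.022,0,0.04,0,-1]
    - [0.022,0,0.08,0,-1]
    - [0.022,0,0.12,0,-1]
    - [0.022,0,0.13,0,-1]
    - [0.03,0.03,0.13,-8,-1]
    - [0.031,0.07,0.13,-14.7,-1]
    - [0.031,0.11,0.13,-14.7,-1]
    - [0.031,0.144,0.13,-14.7,-1]
    - [0.031,0.144,0.13,-14.7,-1]
    - [0.031,0.144,0.13,-14.7,-1]
    - [0.031,0.144,0.13,-14.7,-1]

```text
time_s: 5.3
tool_pos: [0.5301, 0.1062, 0.3838]
tool_rot: [179.9, 0.1, -13.1]
force: [0.5, -0.8, 0.0]
grip_width: 0.0872
```

Run:
```python
from cell import env
import cv2,numpy as np
p,d=env.read_camera("side");q,d=env.read_camera("top")
a=cv2.resize(p[110:330,165:385,::-1],(560,560));b=cv2.resize(q[180:250,290:340,::-1],(200,280))
c=np.zeros((560,780,3),np.uint8);c[:,:560]=a;c[:280,570:770]=b
cv2.imwrite("pics/s3.png",c)
print(env.get_obs()["qpos"],env.get_obs()["force"])
```

```text
[-40.03563803   5.73485946  27.80868315 101.30852037  -2.75285744
  73.69254864 -24.70034419] [-0.4456789  -0.41419793 -0.17340897]
```

View pics/s3.png

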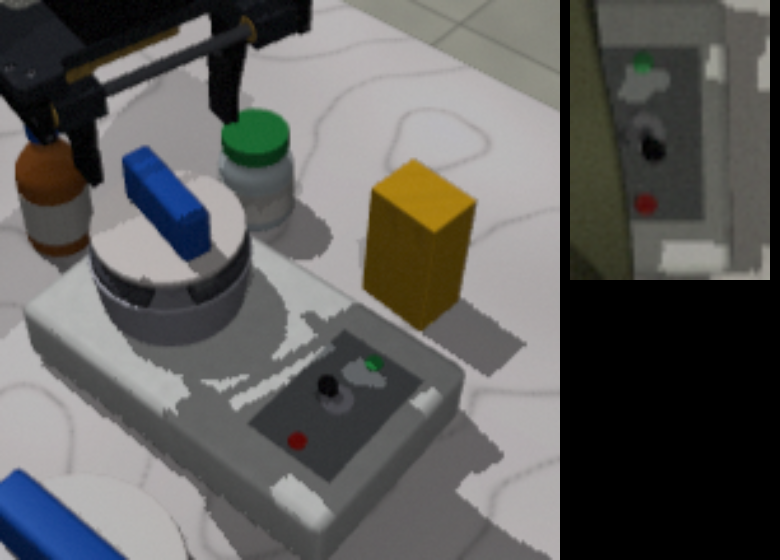

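Request:
carry_out:
  increments:
    - [0.001,0.001,-0.04,0,-1]
    - [0.001,0.001,-0.067,0,-1]
    - [0.001,0.001,-0.067,0,-1]
    - [0.001,0.001,-0.067,0,-1]

```text
time_s: 5.8
tool_pos: [0.5315, 0.1078, 0.3182]
tool_rot: [180.0, 0.0, -13.1]
force: [0.7, 0.4, 0.5]
grip_width: 0.0873
```

Request:
carry_out:
  increments:
    - [0,0,0,0,1]
    - [0,0,0,0,1]
    - [0,0,0,0,1]
    - [0,0,0,0,1]
    - [0,0,0,0,1]
    - [0,0,0,0,1]
    - [0,0,0,0,1]
  grip_force: 30

```text
time_s: 6.5
tool_pos: [0.5313, 0.1086, 0.3178]
tool_rot: [180.0, -0.0, -13.0]
force: [-0.2, 0.5, -1.0]
grip_width: 0.039
```

Request:
carry_out:
  increments:
    - [0,0,0,0,1]
    - [0,0,0,0,1]
    - [0,0,0,0,1]
    - [0,0,0,0,1]
    - [0,0,0,0,1]

```text
time_s: 7.0
tool_pos: [0.5314, 0.1086, 0.3178]
tool_rot: [-180.0, -0.0, -13.0]
force: [0.3, 0.1, 0.0]
grip_width: 0.0217
```

Request:
carry_out:
  increments:
    - [0,0,-0.001,0,1]
    - [0,0,-0.002,0,1]
    - [0,0,-0.002,0,1]

```text
time_s: 7.3
tool_pos: [0.5317, 0.1084, 0.3177]
tool_rot: [-179.9, -0.0, -13.0]
force: [-2.8, -0.7, 10.4]
grip_width: 0.0221
```

Request:
carry_out:
  increments:
    - [0,0,0,-2,1]
    - [0,0,0,-4,1]
    - [0,0,0,-4,1]

```text
time_s: 7.6
tool_pos: [0.5319, 0.1086, 0.3177]
tool_rot: [-179.9, -0.1, -17.0]
force: [-2.2, -1.4, 8.7]
grip_width: 0.0219
```

Request:
carry_out:
  increments:
    - [0,0,0,-2,1]
    - [0,0,0,-3,1]
    - [0,0,0,-3,1]

```text
time_s: 7.9
tool_pos: [0.5321, 0.1087, 0.3177]
tool_rot: [-179.9, -0.1, -20.0]
force: [-0.5, -0.6, 8.5]
grip_width: 0.0215
```

Request:
carry_out:
  increments:
    - [0,0,0,-2,1]
    - [0,0,0,-3,1]
    - [0,0,0,-3,1]

```text
time_s: 8.2
tool_pos: [0.5321, 0.1087, 0.3176]
tool_rot: [-179.9, -0.1, -23.0]
force: [-0.8, -0.9, 7.8]
grip_width: 0.0214
```

Request:
carry_out:
  increments:
    - [0,0,0,-2,1]
    - [0,0,0,-3,1]
    - [0,0,0,-3,1]

```text
time_s: 8.5
tool_pos: [0.5322, 0.1088, 0.3176]
tool_rot: [-179.9, -0.1, -26.0]
force: [0.9, 0.5, 7.3]
grip_width: 0.0219
```

Request:
carry_out:
  increments:
    - [0,0,0,-2,1]
    - [0,0,0,-3,1]
    - [0,0,0,-3,1]

```text
time_s: 8.8
tool_pos: [0.5321, 0.1089, 0.3176]
tool_rot: [-179.9, -0.1, -29.0]
force: [-0.4, -0.0, 8.3]
grip_width: 0.0212
```

Request:
carry_out:
  increments:
    - [0,0,0,-2,1]
    - [0,0,0,-3,1]
    - [0,0,0,-3,1]

```text
time_s: 9.1
tool_pos: [0.5321, 0.1089, 0.3176]
tool_rot: [-179.8, -0.1, -32.0]
force: [-0.2, 0.4, 8.1]
grip_width: 0.0221
```

Request:
carry_out:
  increments:
    - [0,0,0,-2,1]
    - [0,0,0,-3,1]
    - [0,0,0,-3,1]

```text
time_s: 9.4
tool_pos: [0.532, 0.109, 0.3175]
tool_rot: [-179.8, -0.1, -35.0]
force: [-0.6, 0.3, 7.6]
grip_width: 0.0222
```

Request:
carry_out:
  increments:
    - [0,0,0,-2,1]
    - [0,0,0,-3,1]
    - [0,0,0,-3,1]

```text
time_s: 9.7
tool_pos: [0.5315, 0.109, 0.3171]
tool_rot: [-179.9, 0.0, -38.0]
force: [-2.1, 0.1, 6.8]
grip_width: 0.0219
```

Request:
carry_out:
  increments:
    - [0,0,0,-2,1]
    - [0,0,0,-3,1]
    - [0,0,0,-3,1]

```text
time_s: 10.0
tool_pos: [0.5315, 0.1088, 0.3166]
tool_rot: [-179.9, 0.0, -41.0]
force: [-1.9, -0.3, 3.6]
grip_width: 0.0219
```

Request:
carry_out:
  increments:
    - [0,0,-0.001,0,1]
    - [0,0,-0.002,0,1]
    - [0,0,-0.002,0,1]

```text
time_s: 10.3
tool_pos: [0.5315, 0.1082, 0.3143]
tool_rot: [-180.0, -0.0, -41.0]
force: [2.1, -0.7, -2.0]
grip_width: 0.0217
```

Run:
```python
from cell import env
o=env.get_obs();print(o["tool_pos"],o["tool_rot"],o["force"],o["wrist_torque"])
```

```text
[0.53154943 0.10824407 0.31426859] [-1.79972012e+02 -4.43387418e-02 -4.09866516e+01] [ 2.09145362 -0.69993504 -2.00564622] [-0.40706521 -0.32924447 -0.02336269]
```

Request:
carry_out:
  increments:
    - [0,0,-0.001,0,1]
    - [0,0,-0.002,0,1]
    - [0,0,-0.002,0,1]

```text
time_s: 10.6
tool_pos: [0.5318, 0.1081, 0.312]
tool_rot: [-180.0, -0.1, -41.0]
force: [2.4, -2.3, 2.3]
grip_width: 0.022
```

Request:
carry_out:
  increments:
    - [0,0,-0.001,0,1]
    - [0,0,-0.002,0,1]
    - [0,0,-0.002,0,1]

```text
time_s: 10.9
tool_pos: [0.5318, 0.1081, 0.31]
tool_rot: [-180.0, -0.1, -41.0]
force: [2.7, -2.1, 4.0]
grip_width: 0.0218
```

Request:
carry_out:
  increments:
    - [0,0,-0.002,0,1]
    - [0,0,-0.0045,0,1]
    - [0,0,-0.0045,0,1]
    - [0,0,-0.0045,0,1]

```text
time_s: 11.3
tool_pos: [0.5316, 0.1085, 0.3055]
tool_rot: [-180.0, -0.1, -40.9]
force: [2.8, -1.8, 4.8]
grip_width: 0.0219
```

Request:
carry_out:
  increments:
    - [0,0,0,-2,1]
    - [0,0,0,-4,1]
    - [0,0,0,-6,1]
    - [0,0,0,-6,1]

```text
time_s: 11.7
tool_pos: [0.5315, 0.1088, 0.3056]
tool_rot: [-180.0, -0.0, -47.0]
force: [1.9, -2.7, 4.9]
grip_width: 0.0218
```

Run:
```python
from cell import env
o=env.get_obs();print(o["tool_pos"],o["tool_rot"],o["force"],o["wrist_torque"])
```

```text
[0.53153045 0.10878169 0.30557496] [-1.79972035e+02 -3.28427896e-02 -4.69761777e+01] [ 1.92851756 -2.71458305  4.89467267] [-0.87319658 -0.36562892  0.04291455]
```

Request:
carry_out:
  increments:
    - [0,0,0,-4,1]
    - [0,0,0,-8,1]
    - [0,0,0,-12,1]
    - [0,0,0,-16,1]
    - [0,0,0,-20,1]
    - [0,0,0,-24,1]
    - [0,0,0,-28,1]
    - [0,0,0,-32,1]
    - [0,0,0,-36,1]
    - [0,0,0,-36,1]

```text
time_s: 12.7
tool_pos: [0.5315, 0.1078, 0.3056]
tool_rot: [-180.0, -0.1, -83.1]
force: [1.9, -4.7, 6.6]
grip_width: 0.0218
```

Run:
```python
from cell import env
import cv2
o=env.get_obs();print(o["tool_pos"],o["tool_rot"],o["force"],o["wrist_torque"])
p,d=env.read_camera("side")
cv2.imwrite("pics/s4.png",cv2.resize(p[110:330,165:385,::-1],(560,560)))
```

```text
[0.53153744 0.10778758 0.30555105] [-1.79997722e+02 -8.57504509e-02 -8.30688825e+01] [ 1.89024788 -4.67812321  6.55881957] [-1.24281695 -0.11905629  0.020504  ]
```

View pics/s4.png

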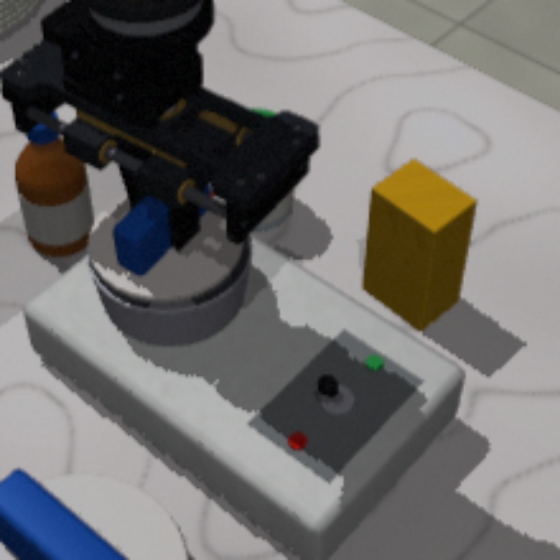

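Request:
carry_out:
  increments:
    - [0,0,0,-2,1]
    - [0,0,0,-4,1]
    - [0,0,0,-6,1]
    - [0,0,0,-6,1]

```text
time_s: 13.15
tool_pos: [0.5315, 0.1076, 0.3056]
tool_rot: [-180.0, -0.1, -89.0]
force: [2.7, -5.1, 6.5]
grip_width: 0.0224
```

```bash
cat > o.py <<'E'
from cell import env
o=env.get_obs();print(o["tool_pos"].round(4),o["tool_rot"].round(2),o["force"].round(1),o["wrist_torque"].round(2),o["grip_width"])
E
python3 o.py
```

```text
[0.5315 0.1076 0.3056] [-1.800e+02 -1.000e-01 -8.902e+01] [ 2.7 -5.1  6.5] [-1.33 -0.04  0.09] 0.02235389767920338
```

Request:
carry_out:
  increments:
    - [0,0,0,-1,1]
    - [0,0,0,-2,1]
    - [0,0,0,-2,1]

```text
time_s: 13.45
tool_pos: [0.5315, 0.1075, 0.3056]
tool_rot: [-180.0, -0.1, -91.0]
force: [1.9, -5.3, 7.0]
grip_width: 0.0217
```

```bash
python3 o.py
```

```text
[0.5315 0.1075 0.3056] [-1.8e+02 -1.1e-01 -9.1e+01] [ 1.9 -5.3  7. ] [-1.35 -0.03  0.13] 0.02173902839221751
```

Request:
carry_out:
  increments:
    - [0,0,0,-1,1]
    - [0,0,0,-2,1]
    - [0,0,0,-2,1]

```text
time_s: 13.75
tool_pos: [0.5315, 0.1075, 0.3056]
tool_rot: [-180.0, -0.1, -93.0]
force: [1.7, -5.1, 6.5]
grip_width: 0.0219
```

```bash
python3 o.py
```

```text
[0.5315 0.1075 0.3056] [-1.8e+02 -1.2e-01 -9.3e+01] [ 1.7 -5.1  6.5] [-1.42  0.02  0.17] 0.021855200666954597
```

Request:
carry_out:
  increments:
    - [0,0,0,-1,1]
    - [0,0,0,-2,1]
    - [0,0,0,-2,1]

```text
time_s: 14.05
tool_pos: [0.5315, 0.1074, 0.3056]
tool_rot: [-180.0, -0.1, -95.0]
force: [1.3, -5.3, 6.8]
grip_width: 0.0218
```

```bash
python3 o.py
```

```text
[0.5315 0.1074 0.3056] [-1.7999e+02 -1.2000e-01 -9.5000e+01] [ 1.3 -5.3  6.8] [-1.39 -0.    0.14] 0.021838105438135504
```

Request:
carry_out:
  increments:
    - [0,0,0,-1,1]
    - [0,0,0,-1,1]

```text
time_s: 14.25
tool_pos: [0.5315, 0.1074, 0.3056]
tool_rot: [-180.0, -0.1, -96.0]
force: [2.2, -5.9, 6.0]
grip_width: 0.0221
```

```bash
python3 o.py
```

```text
[0.5315 0.1074 0.3056] [-1.7999e+02 -1.2000e-01 -9.6000e+01] [ 2.2 -5.9  6. ] [-1.41  0.    0.19] 0.022057828331676316
```

Request:
carry_out:
  increments:
    - [0,0,0,-1,1]
    - [0,0,0,-2,1]
    - [0,0,0,-2,1]

```text
time_s: 14.55
tool_pos: [0.5315, 0.1074, 0.3056]
tool_rot: [-180.0, -0.1, -97.9]
force: [1.2, -6.5, 7.1]
grip_width: 0.0218
```

Run:
```python
from h import *
from cell import env
exec(open("o.py").read())
for n in("top","side"):
    p,d=env.read_camera(n);c=env.get_calibration(n)
    W=cloud(d,c["K"],c["camera_from_world"]);P=p.astype(int)
    b=(P[...,2]>60)&(P[...,2]>1.5*P[...,0])&(np.hypot(W[...,0]-.531,W[...,1]-.108)<.06)&(W[...,2]>.11)
    q=W[b&(W[...,2]>.152)];print(n,len(q),cv2.minAreaRect(q[:,:2].astype(np.float32)) if len(q) else 0,q[:,2].mean())
    cv2.imwrite(f"pics/{n}5.png",cv2.resize(p[150:270,180:300,::-1],(560,560)))
```

```text
[0.5315 0.1074 0.3056] [-1.7999e+02 -1.5000e-01 -9.7940e+01] [ 1.2 -6.5  7.1] [-1.46 -0.06  0.44] 0.021809112637615487
top 1 ((0.4823240637779236, 0.09788524359464645), (0.0, 0.0), 0.0) 0.8952080824993913
side 90 ((0.502995491027832, 0.11119481921195984), (0.01944039762020111, 0.022982878610491753), 81.6957778930664) 0.15336181872025245
```

View pics/side5.png

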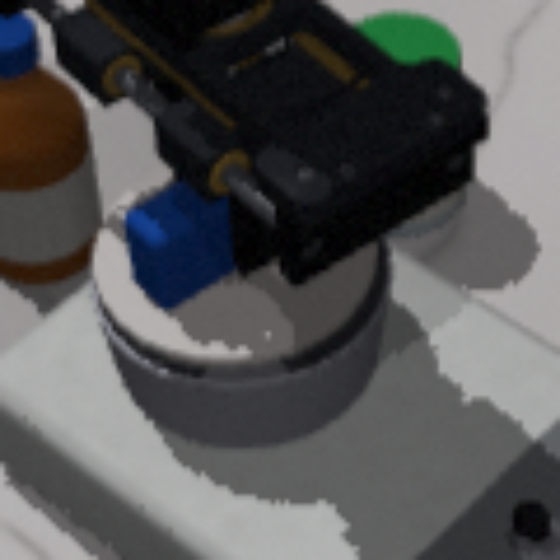

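Request:
carry_out:
  increments:
    - [0,0,0,-1,1]
    - [0,0,0,-1,1]

```text
time_s: 14.85
tool_pos: [0.5315, 0.1074, 0.3055]
tool_rot: [-180.0, -0.2, -98.9]
force: [1.7, -6.1, 6.6]
grip_width: 0.0221
```

```bash
python3 o.py
```

```text
[0.5315 0.1074 0.3055] [-1.7998e+02 -1.7000e-01 -9.8880e+01] [ 1.7 -6.1  6.6] [-1.58 -0.    0.82] 0.022089033593326916
```

Request:
carry_out:
  increments:
    - [0,-0.001,0.001,0.5,1]
    - [0,-0.001,0.002,0.5,1]
    - [0,-0.001,0.003,0.5,1]
    - [0,-0.001,0.0035,0.5,1]
    - [0,-0.001,0.0035,0.5,1]

```text
time_s: 15.35
tool_pos: [0.5311, 0.1075, 0.3064]
tool_rot: [-180.0, -0.2, -98.4]
force: [6.9, -2.7, -9.2]
grip_width: 0.0219
```

```bash
python3 o.py
```

```text
[0.5311 0.1075 0.3064] [-1.7999e+02 -1.6000e-01 -9.8360e+01] [ 6.9 -2.7 -9.2] [-0.79 -1.58  0.53] 0.02185192550755691
```

Request:
carry_out:
  increments:
    - [0,0,-0.001,0.5,1]
    - [0,0,-0.001,1.0,1]
    - [0,0,-0.001,1.0,1]

```text
time_s: 15.65
tool_pos: [0.5313, 0.1073, 0.3068]
tool_rot: [-180.0, -0.1, -97.4]
force: [4.0, -2.6, -1.7]
grip_width: 0.0219
```

```bash
python3 o.py
```

```text
[0.5313 0.1073 0.3068] [-1.800e+02 -1.000e-01 -9.743e+01] [ 4.  -2.6 -1.7] [-0.86 -0.83  0.1 ] 0.021864980364128164
```

Request:
carry_out:
  increments:
    - [0,0,0.001,0,1]
    - [0,0,0.002,0,1]
    - [0,0,0.002,0,1]

```text
time_s: 15.95
tool_pos: [0.5313, 0.1073, 0.3082]
tool_rot: [-180.0, -0.1, -97.4]
force: [7.3, -3.3, -5.6]
grip_width: 0.0217
```

```bash
python3 o.py
```

```text
[0.5313 0.1073 0.3082] [-1.7997e+02 -1.0000e-01 -9.7450e+01] [ 7.3 -3.3 -5.6] [-0.83 -1.1   0.13] 0.021723717067874175
```

Request:
carry_out:
  increments:
    - [0.001,-0.0005,0.0005,0,1]
    - [0.001,-0.0005,0.001,0,1]
    - [0.001,-0.0005,0.001,0,1]

```text
time_s: 16.25
tool_pos: [0.5318, 0.1072, 0.3084]
tool_rot: [179.9, -0.1, -97.4]
force: [6.9, -2.6, -8.9]
grip_width: 0.0218
```

```bash
python3 o.py
```

```text
[0.5318 0.1072 0.3084] [ 1.7992e+02 -1.1000e-01 -9.7430e+01] [ 6.9 -2.6 -8.9] [-0.51 -1.05  0.17] 0.021841990433144973
```

Request:
carry_out:
  increments:
    - [0,0,-0.001,1,1]
    - [0,0,-0.001,2,1]
    - [0,0,-0.001,2,1]

```text
time_s: 16.55
tool_pos: [0.5318, 0.1072, 0.3085]
tool_rot: [179.9, -0.0, -95.5]
force: [4.5, -1.8, -7.5]
grip_width: 0.0219
```

```bash
python3 o.py
```

```text
[0.5318 0.1072 0.3085] [ 1.7991e+02 -4.0000e-02 -9.5480e+01] [ 4.5 -1.8 -7.5] [-0.41 -0.62 -0.22] 0.0218582125346706
```

Request:
carry_out:
  increments:
    - [0,0,-0.001,1,1]
    - [0,0,-0.001,2,1]
    - [0,0,-0.001,2,1]

```text
time_s: 16.85
tool_pos: [0.5319, 0.1073, 0.3085]
tool_rot: [179.9, 0.0, -93.4]
force: [1.7, -1.8, -3.8]
grip_width: 0.0219
```

```bash
python3 o.py
```

```text
[0.5319 0.1073 0.3085] [179.92   0.   -93.44] [ 1.7 -1.8 -3.8] [-0.36  0.1  -0.26] 0.02185439463372312
```

Request:
carry_out:
  increments:
    - [0,0,0,1,1]
    - [0,0,0,2,1]
    - [0,0,0,2,1]

```text
time_s: 17.15
tool_pos: [0.5319, 0.1072, 0.3086]
tool_rot: [179.9, -0.0, -91.4]
force: [0.4, -0.7, -3.2]
grip_width: 0.022
```

```bash
python3 o.py
```

```text
[0.5319 0.1072 0.3086] [ 1.7991e+02 -1.0000e-02 -9.1430e+01] [ 0.4 -0.7 -3.2] [-0.31  0.48 -0.15] 0.0219726352688709
```

Request:
carry_out:
  increments:
    - [0,0,0,0,-1]
    - [0,0,0,0,-1]
    - [0,0,0,0,-1]
    - [0,0,0,0,-1]
    - [0,0,0,0,-1]
    - [0,0,0.03,0,-1]
    - [0,0,0.07,0,-1]
    - [-0.04,0.02,0.11,0,-1]
    - [-0.08,0.06,0.14,0,-1]
    - [-0.08,0.1,0.16,0,-1]
    - [-0.08,0.14,0.16,0,-1]
    - [-0.08,0.16,0.16,0,-1]

```text
time_s: 18.35
tool_pos: [0.4506, 0.2721, 0.4705]
tool_rot: [-179.9, 0.2, -91.1]
force: [0.2, -0.2, 0.0]
grip_width: 0.0864
```

```bash
cat > look.py <<'E'
from h import *
from cell import env
import sys
from scipy.optimize import least_squares
exec(open("o.py").read())
for n in("top","side"):
    p,d=env.read_camera(n);c=env.get_calibration(n)
    W=cloud(d,c["K"],c["camera_from_world"]);P=p.astype(int)
    b=(P[...,2]>50)&(P[...,2]>1.5*P[...,0])&(np.hypot(W[...,0]-.531,W[...,1]-.108)<.06)&(W[...,2]>.11)
    q=W[b&(W[...,2]>.145)]
    if len(q): z=np.median(q[q[:,2]>.151][:,2]); q=q[abs(q[:,2]-z)<.005];print(n,"bar",len(q),cv2.minAreaRect(q[:,:2].astype(np.float32)),z)
    m=(np.hypot(W[...,0]-.531,W[...,1]-.108)<.05)&(W[...,2]>.105)&(W[...,2]<.14)&(P[...,0]>P[...,2]*.9);print("disc z",m.sum(),np.median(W[m][:,2]))
    x,y=(165,110) if n=="side" else (190,130)
    cv2.imwrite(f"pics/{n}{sys.argv[1]}.png",cv2.resize(p[y:y+150,x:x+200,::-1],(800,600),interpolation=cv2.INTER_CUBIC))
E
python3 look.py 6
python3 - <<'E'
from h import *
for n in("top0","side0"):
    p,d,K,T=load(n);W=cloud(d,K,T);P=p.astype(int)
    m=(np.hypot(W[...,0]-.531,W[...,1]-.108)<.05)&(W[...,2]>.105)&(W[...,2]<.14)&(P[...,0]>P[...,2]*.9);print("disc z0",m.sum(),np.median(W[m][:,2]))
E
```

```text
[0.4506 0.2721 0.4705] [-179.91    0.25  -91.1 ] [ 0.2 -0.2  0. ] [-0.11  0.18  0.  ] 0.08637787917017281
top bar 401 ((0.5292398929595947, 0.10897901654243469), (0.021476985886693, 0.0747646763920784), 88.34273529052734) 0.15714690235440623
disc z 1333 0.1193836775175388
side bar 477 ((0.5293795466423035, 0.10798018425703049), (0.02230793982744217, 0.07693185657262802), 87.95916748046875) 0.1569894082651973
disc z 1151 0.11955844031985567
disc z0 1345 0.12789182999110535
disc z0 1447 0.12789751097018162
```

View pics/side6.png

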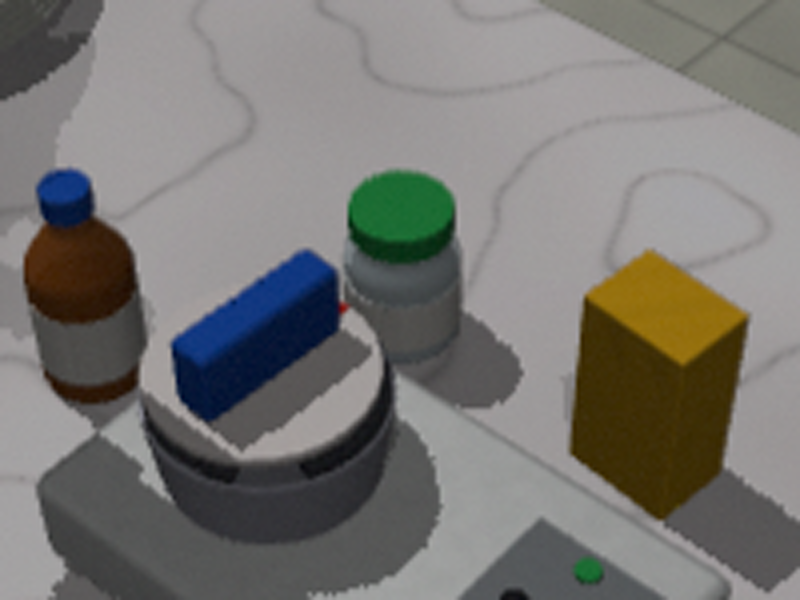

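Request:
carry_out:
  increments:
    - [0,-0.05,0,0,-1]
    - [0.03,-0.09,0,0,-1]
    - [0.06,-0.13,0,0,-1]
    - [0.079,-0.159,-0.02,0,-1]
    - [0.079,-0.159,-0.06,0,-1]
    - [0.079,-0.159,-0.1,0,-1]
    - [0.079,-0.159,-0.14,0,-1]
    - [0.079,-0.159,-0.16,0,-1]
    - [0.079,-0.159,-0.16,0,-1]
    - [0.079,-0.159,-0.16,0,-1]

```text
time_s: 19.45
tool_pos: [0.5316, 0.107, 0.3092]
tool_rot: [180.0, -0.1, -91.6]
force: [0.2, -0.1, 0.6]
grip_width: 0.0868
```

Request:
carry_out:
  increments:
    - [0,0,0,0,1]
    - [0,0,0,0,1]
    - [0,0,0,0,1]
    - [0,0,0,0,1]
    - [0,0,0,0,1]
    - [0,0,0,0,1]
    - [0,0,0,0,1]
    - [0,0,0,0,1]
    - [0,0,0,0,1]
    - [0,0,0,0,1]
    - [0,0,0,0,1]
    - [0,0,0,0,1]
  grip_force: 15

```text
time_s: 20.65
tool_pos: [0.5314, 0.1078, 0.3088]
tool_rot: [180.0, -0.0, -91.5]
force: [-0.5, -1.8, 0.6]
grip_width: 0.0222
```

```bash
python3 o.py
```

```text
[0.5314 0.1078 0.3088] [ 1.80e+02 -3.00e-02 -9.15e+01] [-0.5 -1.8  0.6] [-0.41  0.18 -0.04] 0.022224580599802646
```

Request:
carry_out:
  increments:
    - [0,0,0,-1,1]
    - [0,0,0,-2,1]
    - [0,0,0,-3,1]
    - [0,0,0,-3,1]

```text
time_s: 21.05
tool_pos: [0.5314, 0.1078, 0.3088]
tool_rot: [-180.0, -0.0, -94.5]
force: [-0.4, -1.9, 1.4]
grip_width: 0.0214
```

```bash
python3 o.py
```

```text
[0.5314 0.1078 0.3088] [-1.800e+02 -3.000e-02 -9.453e+01] [-0.4 -1.9  1.4] [-0.67  0.26  0.07] 0.021419889145189205
```

Request:
carry_out:
  increments:
    - [0,0,0,-1,1]
    - [0,0,0,-2,1]
    - [0,0,0,-2,1]

```text
time_s: 21.35
tool_pos: [0.5313, 0.1078, 0.3088]
tool_rot: [180.0, -0.0, -96.5]
force: [1.2, -3.3, 1.1]
grip_width: 0.0221
```

```bash
python3 o.py
```

```text
[0.5313 0.1078 0.3088] [ 1.7999e+02 -4.0000e-02 -9.6520e+01] [ 1.2 -3.3  1.1] [-0.91  0.25  0.19] 0.022072258251631498
```

Request:
carry_out:
  increments:
    - [0,0,0,0,-1]
    - [0,0,0,0,-1]
    - [0,0,0,0,-1]
    - [0,0,0,0,-1]
    - [0,0,0,0,-1]
    - [0,0,0.03,0,-1]
    - [0,0,0.07,0,-1]
    - [0,0,0.09,8,-1]
    - [0,-0.03,0.09,16,-1]
    - [0,-0.07,0.09,24,-1]
    - [0,-0.11,0.09,32,-1]
    - [0,-0.144,0.09,40,-1]
    - [0,-0.144,0.09,48,-1]
    - [0,-0.144,0.09,56,-1]
    - [0,-0.144,0.09,64,-1]
    - [0,-0.144,0.09,72,-1]
    - [0,-0.144,0.09,80,-1]
    - [0,-0.144,0.09,88,-1]
    - [0,-0.144,0.09,96,-1]
    - [0,-0.144,0.09,98.2,-1]

```text
time_s: 23.35
tool_pos: [0.5313, -0.0358, 0.3988]
tool_rot: [-180.0, -0.0, 1.9]
force: [1.0, -1.1, -0.9]
grip_width: 0.0871
```

```bash
python3 look.py 7
```

```text
[ 0.5313 -0.0358  0.3988] [-1.7998e+02 -1.0000e-02  1.9400e+00] [ 1.  -1.1 -0.9] [-0.08 -0.   -0.04] 0.08707769566830537
top bar 397 ((0.5296592116355896, 0.10934363305568695), (0.021209103986620903, 0.07597318291664124), 83.91426086425781) 0.15718595280905412
disc z 1332 0.11938946271257515
side bar 303 ((0.515802800655365, 0.10854871571063995), (0.021571995690464973, 0.05004379525780678), 84.60023498535156) 0.15703178561646733
disc z 973 0.11949975986939236
```

View pics/side7.png

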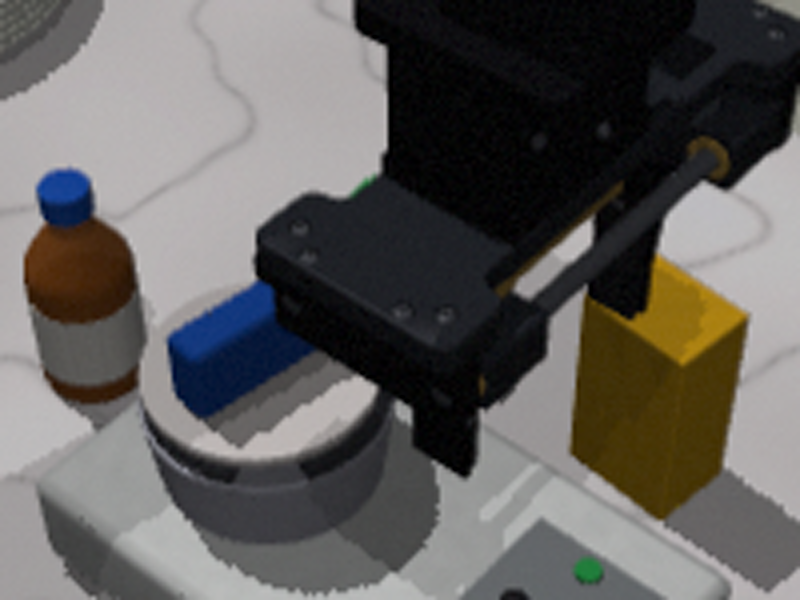

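Request:
carry_out:
  increments:
    - [0,-0.001,-0.04,0,-1]
    - [0,-0.001,-0.08,0,-1]
    - [0,-0.001,-0.12,0,-1]
    - [0,-0.001,-0.143,0,-1]
    - [0,-0.001,-0.143,0,-1]
    - [0,-0.001,-0.143,0,-1]

```text
time_s: 24.05
tool_pos: [0.5316, -0.0369, 0.2563]
tool_rot: [180.0, -0.0, 1.7]
force: [-0.7, -0.7, -0.4]
grip_width: 0.087
```

Request:
carry_out:
  increments:
    - [0.01,0,0,0,-1]
    - [0.018,0,0,0,-1]
    - [0.024,0,0,0,-1]
    - [0.024,0,0,0,-1]

```text
time_s: 24.45
tool_pos: [0.5566, -0.0368, 0.2565]
tool_rot: [180.0, -0.1, 1.7]
force: [-0.8, -0.0, -0.7]
grip_width: 0.0868
```

Request:
carry_out:
  increments:
    - [0.003,0,0,0,-1]
    - [0.006,0,0,0,-1]
    - [0.009,0,0,0,-1]

```text
time_s: 24.75
tool_pos: [0.5634, -0.0369, 0.2554]
tool_rot: [-180.0, 0.2, 1.7]
force: [-8.7, 0.1, 3.6]
grip_width: 0.0869
```

Request:
carry_out:
  increments:
    - [0.003,0,0,0,-1]
    - [0.006,0,0,0,-1]
    - [0.008,0,0,0,-1]
    - [0.008,0,0,0,-1]

```text
time_s: 25.15
tool_pos: [0.5727, -0.0369, 0.2558]
tool_rot: [180.0, -0.0, 1.7]
force: [0.2, 0.4, -0.1]
grip_width: 0.0868
```

Force is gone, so it should have snapped. I'll back off, lift clear and verify.

Request:
carry_out:
  increments:
    - [-0.015,0,0,0,-1]
    - [-0.026,0,0.01,0,-1]
    - [-0.026,0,0.05,0,-1]
    - [-0.026,0,0.09,0,-1]
    - [-0.026,0,0.13,0,-1]
    - [-0.05,0,0.15,0,-1]
    - [-0.08,0.04,0.17,0,-1]
    - [-0.1,0.08,0.18,0,-1]
    - [-0.1,0.12,0.18,0,-1]
    - [-0.1,0.16,0.18,0,-1]
    - [-0.1,0.2,0.18,0,-1]
    - [-0.1,0.24,0.18,0,-1]
    - [-0.1,0.28,0.18,0,-1]
    - [-0.1,0.3,0.18,0,-1]
    - [-0.1,0.3,0.18,0,-1]

```text
time_s: 26.65
tool_pos: [0.4716, 0.2665, 0.4353]
tool_rot: [-180.0, -0.0, 2.0]
force: [-0.4, -0.8, -0.4]
grip_width: 0.0868
```

```bash
python3 look.py 8
python3 - <<'E'
from cell import env
import cv2
p,d=env.read_camera("side");cv2.imwrite("pics/side9.png",cv2.resize(p[130:330,160:400,::-1],(720,600)))
E
```

```text
[0.4716 0.2665 0.4353] [-1.7999e+02 -1.0000e-02  2.0200e+00] [-0.4 -0.8 -0.4] [-0.18  0.07  0.04] 0.08680724096176609
top bar 402 ((0.5295910835266113, 0.1093190461397171), (0.021391937509179115, 0.0758470967411995), 83.94175720214844) 0.15721035589764465
disc z 1329 0.11944614290679263
side bar 486 ((0.5292719006538391, 0.10850009322166443), (0.02337140403687954, 0.07628190517425537), 84.11798858642578) 0.15709090175731594
disc z 1113 0.11960695103099038
```

View pics/side9.png

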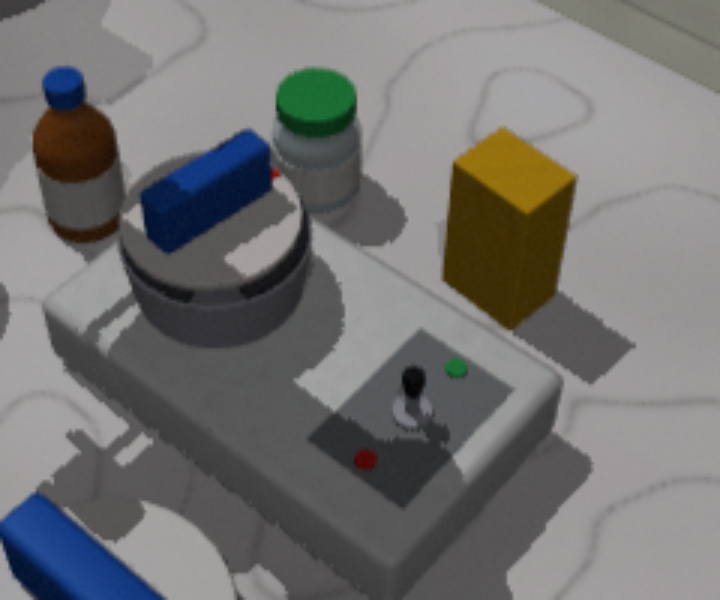

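View pics/top8.png

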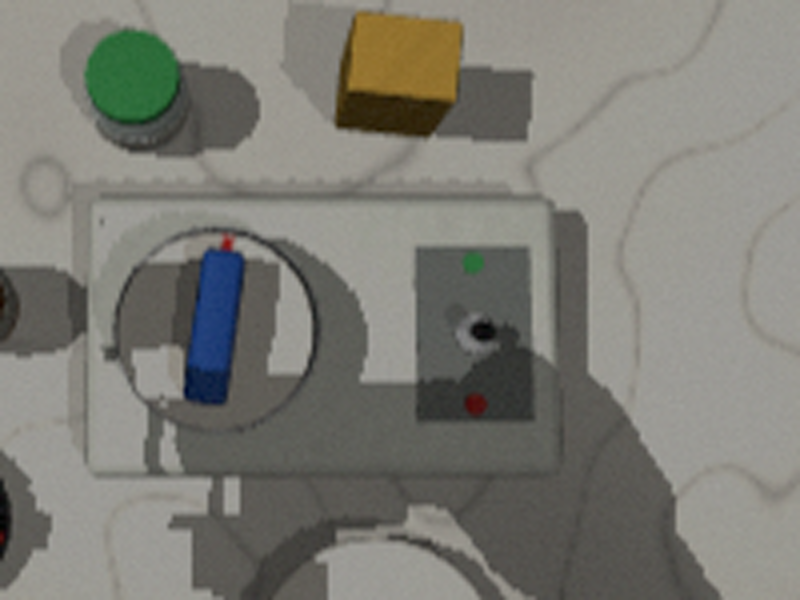

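Run:
```python
from h import *
from cell import env
for n in("side","top"):
    p,d=env.read_camera(n);c=env.get_calibration(n);W=cloud(d,c["K"],c["camera_from_world"]);P=p.astype(int)
    m=(W[...,2]>.08)&(W[...,2]<.115)&(abs(W[...,1]+.037)<.02)&(abs(W[...,0]-.536)<.04);print(n,m.sum(),W[m].mean(0),W[m].min(0),W[m].max(0))
    z=np.load(n+"0.npz");W0=cloud(z["d"],z["K"],z["T"])
    m=(W0[...,2]>.08)&(W0[...,2]<.115)&(abs(W0[...,1]+.037)<.02)&(abs(W0[...,0]-.536)<.04);print(" start",m.sum(),W0[m].mean(0),W0[m].min(0),W0[m].max(0))
    x,y=(275,230) if n=="side" else (285,180)
    cv2.imwrite(f"pics/{n}10.png",cv2.resize(p[y:y+60,x:x+60,::-1],(560,560),interpolation=cv2.INTER_CUBIC))
```

```text
side 68 [ 0.53359358 -0.03835657  0.09329904] [ 0.52948625 -0.04258617  0.08097328] [ 0.5404812  -0.03261109  0.09998732]
 start 78 [ 0.54467893 -0.03770649  0.09022224] [ 0.53822919 -0.04262983  0.0804325 ] [ 0.55454088 -0.03165552  0.09776456]
top 27 [ 0.53350057 -0.03579343  0.09606992] [ 0.52887887 -0.04142735  0.09119756] [ 0.54008977 -0.03035182  0.09892012]
 start 32 [ 0.54496989 -0.03558157  0.09262002] [ 0.53834466 -0.04276588  0.08387304] [ 0.55126262 -0.0305822   0.0970542 ]
```

View pics/side10.png

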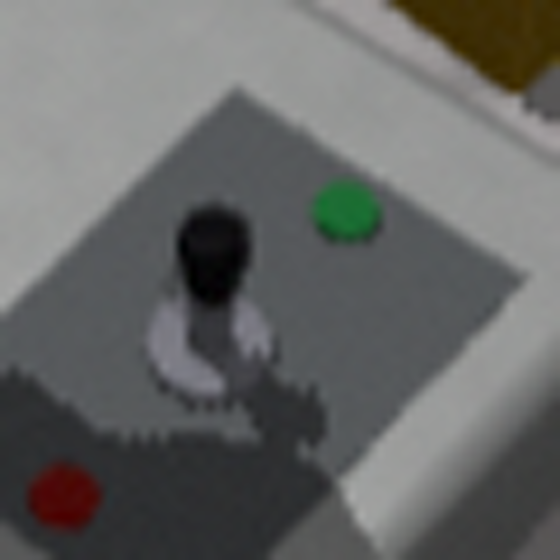

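Request:
carry_out:
  increments:
    - [0,0,0,0,-1]
    - [0,0,0,0,-1]
    - [0,0,0,0,-1]
    - [0,0,0,0,-1]
    - [0,0,0,0,-1]

```text
time_s: 27.4
tool_pos: [0.4723, 0.2631, 0.4358]
tool_rot: [180.0, -0.0, 1.7]
force: [-0.3, -0.8, 0.2]
grip_width: 0.0869
```

```bash
cat > bat.py <<'E'
from h import *
from cell import env
p,d=env.read_camera("side");c=env.get_calibration("side");W=cloud(d,c["K"],c["camera_from_world"])
m=(W[...,2]>.08)&(W[...,2]<.115)&(abs(W[...,1]+.037)<.02)&(abs(W[...,0]-.536)<.04);print(m.sum(),W[m].mean(0),W[m].min(0),W[m].max(0))
cv2.imwrite("pics/b%d.png"%(env.get_obs()["time_s"]*100),cv2.resize(p[230:290,275:335,::-1],(560,560),interpolation=cv2.INTER_CUBIC))
E
python3 bat.py
```

```text
66 [ 0.53356829 -0.03837853  0.0937819 ] [ 0.52909489 -0.04282002  0.0819904 ] [ 0.54174674 -0.03231948  0.09939671]
```

Request:
carry_out:
  increments:
    - [0.01,-0.045,0,0,-1]
    - [0.02,-0.09,0,0,-1]
    - [0.03,-0.135,0,0,-1]
    - [0.04,-0.18,0,0,-1]
    - [0.05,-0.22,0,0,-1]
    - [0.059,-0.26,0,0,-1]
    - [0.059,-0.3,0,0,-1]
    - [0.059,-0.3,0,0,-1]
    - [0.059,-0.3,-0.04,0,-1]
    - [0.059,-0.3,-0.08,0,-1]
    - [0.059,-0.3,-0.12,0,-1]
    - [0.059,-0.3,-0.16,0,-1]
    - [0.059,-0.3,-0.18,0,-1]
    - [0.059,-0.3,-0.18,0,-1]
    - [0.059,-0.3,-0.18,0,-1]

```text
time_s: 28.95
tool_pos: [0.5317, -0.0367, 0.2563]
tool_rot: [180.0, -0.0, 1.7]
force: [0.3, 0.0, -0.1]
grip_width: 0.0871
```

Request:
carry_out:
  increments:
    - [0.01,0,0,0,-1]
    - [0.02,0,0,0,-1]
    - [0.03,0,0,0,-1]
    - [0.038,0,0,0,-1]
    - [0.038,0,0,0,-1]

```text
time_s: 29.45
tool_pos: [0.5707, -0.0368, 0.2561]
tool_rot: [180.0, -0.1, 1.7]
force: [-0.3, 0.8, 0.5]
grip_width: 0.0872
```

Request:
carry_out:
  increments:
    - [0.003,0,0,0,-1]
    - [0.006,0,0,0,-1]
    - [0.006,0,0,0,-1]

```text
time_s: 29.75
tool_pos: [0.5755, -0.0369, 0.2558]
tool_rot: [180.0, -0.0, 1.7]
force: [-0.3, 0.1, -0.1]
grip_width: 0.087
```

```bash
python3 o.py; python3 bat.py; ls pics
```

```text
[ 0.5755 -0.0369  0.2558] [ 1.80e+02 -1.00e-02  1.72e+00] [-0.3  0.1 -0.1] [-0.04  0.1  -0.  ] 0.08704055190375912
21 [ 0.52315876 -0.03779944  0.0825055 ] [ 0.52212755 -0.04827426  0.08001317] [ 0.52381106 -0.0263016   0.0858682 ]
b2745.png
b2980.png
s1.png
s2.png
s3.png
s4.png
side0.png
side0c.png
side10.png
side5.png
side6.png
side7.png
side8.png
side9.png
top0.png
top0c.png
top10.png
top5.png
top6.png
top7.png
top8.png
```

Request:
carry_out:
  increments:
    - [0.002,0,0,0,-1]
    - [0.004,0,0,0,-1]
    - [0.004,0,0,0,-1]

```text
time_s: 30.1
tool_pos: [0.5796, -0.0368, 0.2559]
tool_rot: [180.0, -0.0, 1.7]
force: [-0.5, 0.4, -0.1]
grip_width: 0.0867
```

Request:
carry_out:
  increments:
    - [-0.02,0,0,0,-1]
    - [-0.036,0,0,0,-1]
    - [-0.036,0,0.05,0,-1]
    - [-0.036,0,0.1,0,-1]
    - [-0.036,0,0.14,0,-1]
    - [-0.05,0,0.16,0,-1]
    - [-0.07,0.04,0.18,0,-1]
    - [-0.09,0.08,0.18,0,-1]
    - [-0.1,0.12,0.18,0,-1]
    - [-0.1,0.16,0.18,0,-1]
    - [-0.1,0.2,0.18,0,-1]
    - [-0.1,0.24,0.18,0,-1]
    - [-0.1,0.28,0.18,0,-1]
    - [-0.1,0.3,0.18,0,-1]
    - [-0.1,0.3,0.18,0,-1]

```text
time_s: 31.6
tool_pos: [0.4785, 0.2663, 0.4352]
tool_rot: [180.0, 0.0, 2.0]
force: [-0.6, 0.2, 0.8]
grip_width: 0.0869
```

```bash
python3 o.py; python3 bat.py; ls -t pics|head -1; python3 look.py 11
```

```text
[0.4785 0.2663 0.4352] [1.7998e+02 4.0000e-02 2.0200e+00] [-0.6  0.2  0.8] [-0.11  0.03 -0.01] 0.0868994849085951
77 [ 0.54473371 -0.03768878  0.09037729] [ 0.53947538 -0.04301237  0.08009395] [ 0.55393716 -0.03127583  0.09674274]
b3165.png
[0.4792 0.2637 0.4354] [1.7991e+02 2.0000e-02 1.8200e+00] [ 1.1 -1.2  0.4] [-0.15  0.07 -0.03] 0.08710825719440468
top bar 395 ((0.5296573042869568, 0.10916517674922943), (0.02127237431704998, 0.07600970566272736), 83.50347900390625) 0.1571651717681746
disc z 1331 0.1193412056811036
side bar 478 ((0.5293952226638794, 0.10867689549922943), (0.023168494924902916, 0.07575897872447968), 83.05953216552734) 0.15702784758926958
disc z 1110 0.11955143651566359
```

View pics/top11.png

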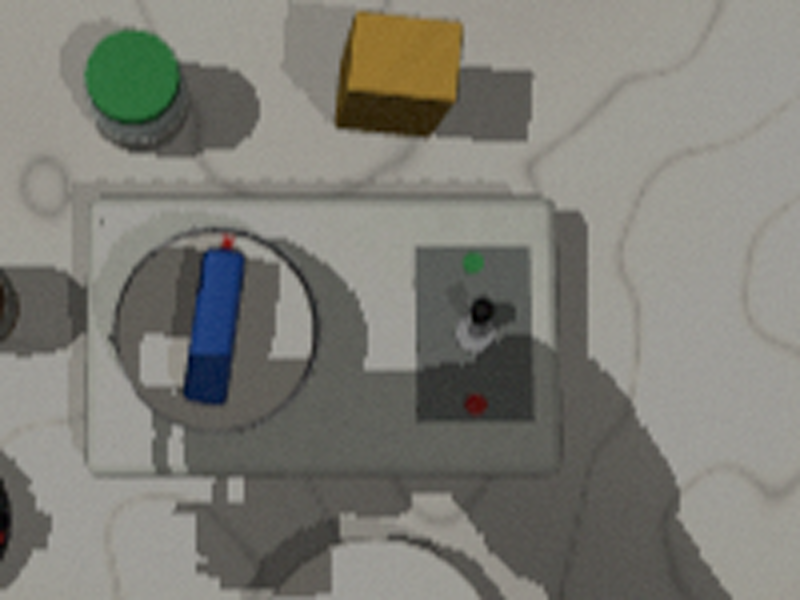

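```bash
python3 -c "
from cell import env
print(env.sign_off())"
```

```text
the job is handed in; nothing more can be done
None
```

The chopper's lid is locked and its switch is back on, done in the order you asked. The job took about 32 s and is handed in.

- **Switch off:** I flipped the bat with the open fingers straddling it, and an image showed it leaning to the red dot.
- **Lid:** I turned it clockwise under about 8 N. It dropped into its slots after about 28°. I pressed it down and turned it until the torque rose at the stop, about 56° further on.
- **Catch:** The lid did not rise at first because I was still loading it against the stop. It came up once I eased the torque. In the catch it turned back freely by about 6°, so I re-gripped it and turned it back towards the stop.
- **Switch on:** My first push only left the bat standing upright, so I pushed a second time, slightly further.

**Last checks:**
- The lid sits about 8.5 mm below its starting height, which matches the locked height.
- The handle bar ends at about -6.5° in world yaw.
- The bat's measured position is the same as at the start (on).
- The jar and carton look unmoved in the final top picture. The bottle is mostly outside that picture, but it looked unmoved in the side view at about 27 s.
- The gripper is clear of everything, and the largest force I saw was about 10 N.

**Not tested:** I did not turn the lid back hard to prove the lock. I judged it locked from its height.

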